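# Take the board out of the test nest behind the bottle

### The job

A circuit board on its carrier is locked in the small test nest, and a solvent bottle has been left standing right in front of it. Stand the bottle off to one side, upright and out of the board's way; swing the hold-down bar up and back until it rests open, and only then draw the carrier straight out of its grooves towards the nest's front and lay it flat on the mat, board upwards, fully clear of the nest, in front of it or beside it. Leave the spool, tin, cutters and screwdriver round about where they are.

Things in the scene. Friction and masses are not known exactly. Their poses are not given: they have to be found in the camera images.
- nest: Board test nest, fixed. Origin on the bench under the channel's middle line; x to its rear, y across, z up; open front faces -x. Aluminium base x -40 to 60, y +-58, 8 mm thick. Black rails, x -40 to 36, top z 20, outer width 112 mm; their lips overlap the carrier's edges by 4 mm, 2 mm above it, so it slides on the base (z 8) and leaves only along -x; 1.5 mm play each side. Rear stop x 34.5 mm.
- hold_bar (a joint): Hold-down bar, a steel U-frame hinged at the nest's rear (axis along nest y at x 45, z 25 mm). 0: closed across the carrier, its dog 4 mm deep in the carrier's slot, which blocks sliding; grows as it swings up and back; 1.8 rad: open, against its stop. Light (0.11 kg); left past 1.5 rad it stays open by its weight, well below that it falls shut.
- bar_knob (a point): Centre of the black roller knob on the bar's middle: cylinder along nest y, 16 mm diameter, 24 mm long; pinch its flat ends from above, the bar then turns between the fingers. Closed: nest x -25, y 0, z 56 mm; below it a 14 mm wide stem, then the cross bar (top z 30 mm). It runs on an arc of 76.6 mm radius about the hinge; open: nest x 91, z 86 mm. The point turns with the bar.
- bar_hinge (a point): Point on the hinge axis of the bar, on the nest's middle line; axes as the nest's.
- carrier_mid (a point): Centre of the carrier plate, half-way up: grey plate 78 (x) x 84 (y) x 6 mm, 0.15 kg with the green circuit board (44 x 62 mm, 13 mm high) fixed on top. Axes as the nest's while it is in. Seated at nest x = -6 mm, z = 11 mm; its rear edge leaves the rails after 73 mm of travel towards nest -x. Lying on the mat its z is 3 mm.
- pull_block (a point): Grip point of the carrier's pull block, an upright grey block at its front, 18 (x) x 14 (y) x 36 mm high, its underside level with the carrier's; pinch it across y from above. 47 mm in front (-x) of carrier_mid and 21 mm above it; the block's top is 12 mm above this point.
- bottle_mid (a point): White solvent bottle with a blue cap, closed, standing in front of the nest: round, 58 mm diameter up to the shoulder, 118 mm high, 0.18 kg; the point is its centre, 59 mm above its foot, z up. Can be gripped across the body from above at this height or a little higher.
- spool_mid (a point): Bystander: solder spool, standing, 49 mm diameter, 50 mm high; its centre.
- tin_mid (a point): Bystander: round flux tin, 54 mm diameter, 22 mm high; its centre.
- cutter_mid (a point): Bystander: side cutters lying flat, 32 x 106 x 12 mm, long along its own y; its centre.
- driver_mid (a point): Bystander: small screwdriver lying flat, 12 x 136 x 11 mm, long along its own y; its centre.
There are look-alikes about, which are no part of the job. What is shaped like the part that bears bottle_mid but purple or red is not meant.

How it is judged:
On the way:
1. the bottle stands to one side of the way out and the bar is up, with the carrier still in the nest ((y of bottle_mid in the frame of nest above 0.08 m or y of bottle_mid in the frame of nest below -0.08 m) and angle between bottle_mid's own z axis and vertical below 0.1 rad and height (world z) of bottle_mid between 0.04 and 0.066 m and value of joint hold_bar above 1.4 rad and x of carrier_mid in the frame of nest above -0.02 m), for 0.2 s.
At the end, for the whole second after the job is handed in: The carrier lies flat (0.08 rad), board up, at rest on the mat, its centre over 85 mm before the nest's origin or over 105 mm beside it; the bar rests open (over 1.4 rad); the bottle stands upright (0.1 rad), at rest, its centre over 80 mm left or right of the nest's middle line ((y of bottle_mid in the frame of nest above 0.08 m or y of bottle_mid in the frame of nest below -0.08 m) and angle between bottle_mid's own z axis and vertical below 0.1 rad and height (world z) of bottle_mid between 0.04 and 0.066 m and value of joint hold_bar above 1.4 rad and angle between carrier_mid's own z axis and vertical below 0.08 rad and height (world z) of carrier_mid between -0.012 and 0.007 m and (x of carrier_mid in the frame of nest below -0.085 m or y of carrier_mid in the frame of nest above 0.105 m or y of carrier_mid in the frame of nest below -0.105 m) and linear speed of each of carrier, bottle below 0.02 m/s); the robot touches nothing.
It fails at once if the bottle is tipped (more than 0.5 rad) (angle between bottle_mid's own z axis and vertical above 0.5 rad).
It fails at once if the spool, tin, cutters or screwdriver is moved more than 25 mm (distance of any of spool_mid, tin_mid, cutter_mid, driver_mid from where it was at the start of the episode above 0.025 m).
It also fails if it takes over 64 s, if anything falls off the work surface, if the arm or the gripper's body presses on something with over 40 N, if the wrist force passes 120 N, or if a joint passes its speed limit or range.

### The arm

A 7-joint arm with a two-finger parallel gripper is mounted at the origin on a cart in front of the work surface, level with it; the furniture and walls round the work are solid. World frame = base frame: x ahead of the robot, y to its left, z up, the work surface at z = 0. Lengths are in m, angles in rad, forces in N, time in s.
With the tool pointing down it reaches from about 0.4 to 0.85 m from the base axis. Payload 10.4 kg.
Tool frame: the origin (TCP) lies midway between the tips of the shut fingers; the grasp point (between the pads) lies 19 mm behind it; z points along the fingers, y is the line along which they close (so a half turn about z gives the same grasp; the last joint's range is limited). The gripper opens to 87 mm and grips with 3 to 60 N. Pads are 19 mm wide; open, the fingers measure 117 mm over their backs; the gripper's body (75 mm by 190 mm) begins 51 mm behind the grasp point.
Start: joints at [-1.269, 0.332, -0.065, 1.46, 0.022, 1.35, -0.088], TCP at [0.199, 0.592, 0.223] pointing down, gripper open.
Joint ranges: [-2.6, 2.6], [-0.5, 2.12], [-1.47, 1.34], [0.16, 2.42], [-1.27, 4.41], [0.06, 2.06], [-2.6, 2.6]. Speed limits (rad/s): [2.22, 2.22, 2.79, 2.79, 3.14, 3.14, 3.14].

### API

Orientations are given as a unit quaternion [x, y, z, w].
In Python, from bench import r gives the robot as it stands.
- The arm moves only by the tool move_arm, never from a script. Its argument "targets" is a list of rows, each a list of 3 entries, a list of its own where there are three numbers: the shift along the tool's x, y, z in cm, then the turn, a rotation vector about the tool's x, y, z in rad, then the opening in per cent of the stroke, from 0 (shut) to 100 (fully open). In form: [[[x, y, z], [wx, wy, wz], gripper], ...]. A call has 1 to 20 rows; each row shifts and turns the commanded pose from where the row before left it, along the tool's axes as they then stand; what a row does not reach is not made up. A row lasts 1/8 s, in which the tool goes at most 62.5 mm and 10.7 degrees, less where a joint would pass 70% of its speed; a pose out of reach is approached as far as the arm can. A call with a gripper value outside its range is refused whole. The fingers move at their own pace and stop on an object; "grip_force" is the grip in N (left out, the last holds). Time passes only in rows, so rows that do not move let the fingers close. It gives the time, the measured TCP pose, the force, the opening and the grip force at its end, in the units of the state.
- r.read_state(): the state, without advancing time (a new reading comes with each control period).
- r.camera(name): name is "scene" or "top"; returns a dict with "image" (420x560x3 uint8, blue, green, red), "vertical_fov" (degrees; the focal length in pixels is half the picture's height over the tangent of half this angle, whatever the lens; pixels are square), "cx", "cy" (the principal point, pixels), "k1" (the pictures are not rectified: a ray, as slopes to the right and down, at radius r is drawn at 1 + k1 r^2 times it, then the intrinsics apply), "cam_to_world" (4x4, takes a point from camera to world coordinates). Camera axes: x right, y down, z forward; pixel columns grow to the right and rows downward; lengths in m; the calibration is good to about 2 mm. A picture is of the moment at which its call begins. There is no depth.
- r.close_job(): hands the job in; it is judged then, once.
The state is a dict: "time": time; "joint_positions": joint angles; "joint_vel": joint speeds; "joint_torque": joint torques, N m; "ee_pos": TCP position; "eef_rot": TCP orientation; "ft_force": force on the tool from outside, world axes, zero at the start; "torque": the same for the moment, N m; "width": finger opening in m; "grip_force": force on a finger pad.
Only numpy, scipy, OpenCV 4.12 (cv2) and the standard library are available. Lean on these libraries where they do the work, as an engineer would, in place of code of your own. Each camera call takes 0.05 s, during which the arm holds its last target. There are 200 camera calls.

## Working session

There is one attempt and no reset: what is moved stays moved. The work goes in short steps, Python scripts to look and compute and a tool call to move; the robot and the scene stay as the last step left them, time stands still between calls to the robot, and variables do not carry over. Pictures are saved under pics/ and viewed, at most 10 in all, crops included, and the job is handed in when it is done.

Besides the shell and the picture viewer there is one more tool, called after "Request:" as name(argument=value, ...) on one line, values as JSON. move_arm: Moves the arm, as the interface text tells. Its arguments: {"type":"object","properties":{"targets":{"type":"array"},"grip_force":{"type":"number"}},"required":["targets"]}

```bash
mkdir -p pics; ls
python3 - <<'E'
from bench import r
import cv2,pickle,numpy as np
d={}
for n in("scene","top"):
    c=r.camera(n);d[n]=c;cv2.imwrite(f"pics/{n}0.png",c["image"]);print(n,c["vertical_fov"],c["cx"],c["cy"],c["k1"]);print(np.round(c["cam_to_world"],3))
pickle.dump(d,open("c0.pkl","wb"))
print(r.read_state())
E
```

```text
pics
scene 46.998324801766174 277.4468478015333 204.16522871762575 -0.1626118944154827
[[ 0.675 -0.382  0.631  0.013]
 [-0.737 -0.361  0.571 -0.427]
 [ 0.009 -0.851 -0.525  0.549]
 [ 0.     0.     0.     1.   ]]
top 55.395884562488206 285.15808988655635 208.70486015638707 -0.019886131369117727
[[-0.017 -0.984  0.179  0.416]
 [-1.     0.016 -0.006  0.092]
 [ 0.003 -0.179 -0.984  0.911]
 [ 0.     0.     0.     1.   ]]
{'time': 0.1, 'joint_positions': array([-1.26859647,  0.33280369, -0.06471613,  1.46082848,  0.02160005,
        1.349895  , -0.08848424]), 'joint_vel': array([-0.00092791, -0.00177154, -0.00028476, -0.00279773,  0.00228909,
       -0.00183199,  0.00069878]), 'joint_torque': array([ 1.77567770e-03, -6.24532557e+01,  2.45420920e-02, -3.90716565e+01,
       -6.14563515e-02,  3.65205109e-02,  9.32619400e-05]), 'ee_pos': array([0.19933658, 0.59200851, 0.22185042]), 'eef_rot': array([ 1.61662498e-01,  9.86845911e-01, -6.14890930e-04, -7.55878802e-05]), 'ft_force': array([0.52131178, 0.05156889, 0.08320581]), 'torque': array([ 0.04293704, -0.0509429 ,  0.00828322]), 'grip_force': 0.0, 'width': 0.08719938040442358}
```

View pics/scene0.png

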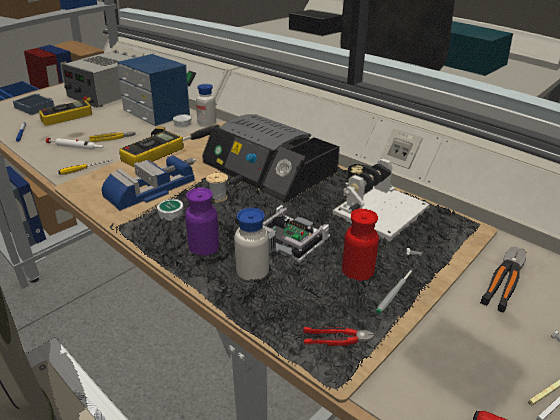

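View pics/top0.png

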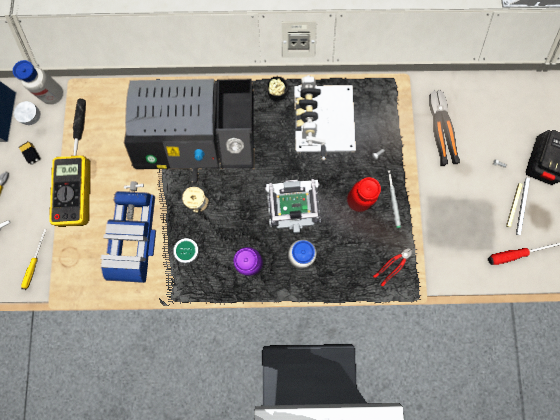

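The scene view shows the bottles: the white one with the blue cap at scene (252,243) / top (302,253), the purple one at (202,222)/(247,261), the red one at (360,245)/(365,193), and another white one far left at (205,103)/(30,75). Only the one at (302,253) stands in front of the nest (top (292,203)) with the right colours. I'll confirm that in a crop.

Run:
```python
import cv2,pickle,numpy as np
d=pickle.load(open("c0.pkl","rb"))
a=d["top"]["image"][165:285,235:345];b=d["scene"]["image"][190:290,220:340]
a=cv2.resize(a,None,fx=5,fy=5,interpolation=cv2.INTER_CUBIC);cv2.imwrite("pics/cropT.png",a)
b=cv2.resize(b,None,fx=6,fy=6,interpolation=cv2.INTER_CUBIC);cv2.imwrite("pics/cropS.png",b)
```

```text
(no output)
```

View pics/cropT.png

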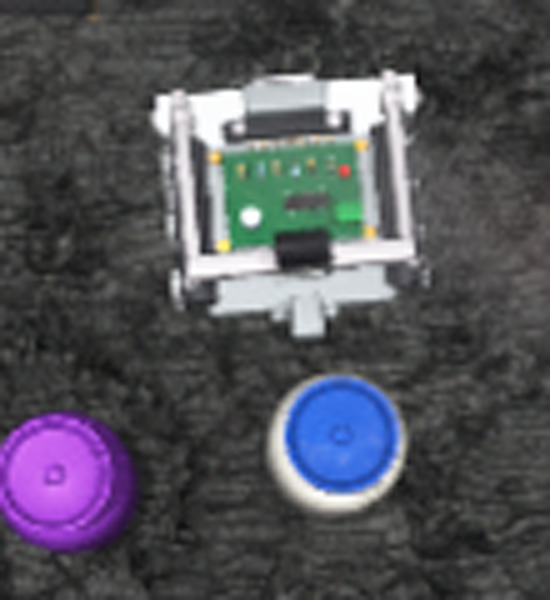

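View pics/cropS.png

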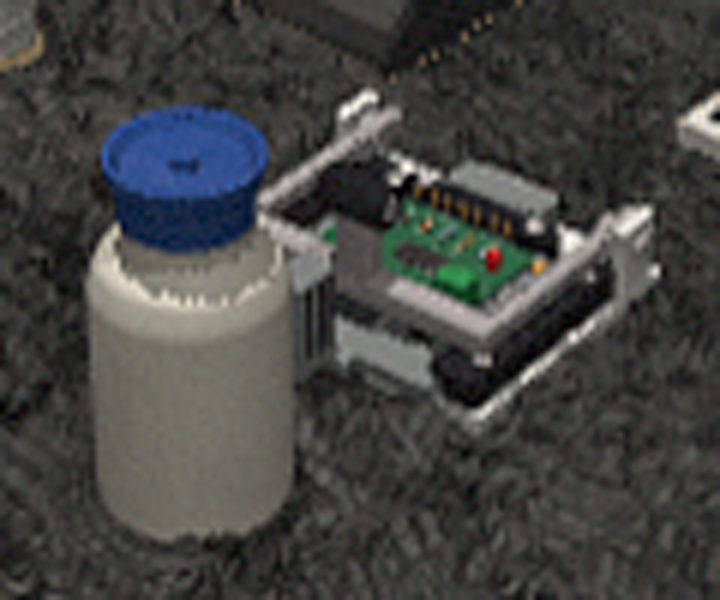

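The crops confirm that the white bottle with the blue cap is the one right in front of the pull block. Its cap centre is at crop T (342,435) and crop S (183,163). The red LED, board corners and bar are visible too.

```bash
cat > h.py <<'E'
import numpy as np,cv2
def ray(c,uv):
    f=c["image"].shape[0]/2/np.tan(np.radians(c["vertical_fov"]/2))
    K=np.array([[f,0,c["cx"]],[0,f,c["cy"]],[0,0,1.]])
    s=cv2.undistortPointsIter(np.array([[uv]],float),K,np.array([c["k1"],0,0,0,0.]),None,None,(3,100,1e-10))[0,0]
    T=c["cam_to_world"];d=T[:3,:3]@[s[0],s[1],1];return T[:3,3],d/np.linalg.norm(d)
def onz(c,uv,z):
    o,d=ray(c,uv);return o+d*(z-o[2])/d[2]
def tri(c1,p1,c2,p2):
    o1,d1=ray(c1,p1);o2,d2=ray(c2,p2)
    t=np.linalg.lstsq(np.c_[d1,-d2],o2-o1,rcond=None)[0]
    a=o1+t[0]*d1;b=o2+t[1]*d2;return (a+b)/2,np.linalg.norm(a-b)
T=lambda x,y:(x/5+235-.4,y/5+165-.4)
S=lambda x,y:(x/6+220-.42,y/6+190-.42)
E
python3 - <<'E'
from h import *
import pickle
np.set_printoptions(precision=4,suppress=True)
d=pickle.load(open("c0.pkl","rb"));t,s=d["top"],d["scene"]
for n,a,b in[("cap",(342,435),(183,163)),("led",(344,171),(492,257)),("screwRR",(361,146),(540,265)),("barRearR",(395,80),(645,212)),("slotblock R",(326,88),(557,195))]:print(n,tri(t,T(*a),s,S(*b)))
for n,p,z in[("barL",(183,272),.030),("barR",(413,250),.03),("baseRL",(157,98),.008),("baseRR",(418,78),.008),("knob",(303,250),.056),("pull top",(308,322),.044),("s1",(215,158),.02),("s2",(361,146),.02),("s3",(370,233),.02),("s4",(223,246),.02)]:print(n,onz(t,T(*p),z))
# blue cap contour, cap z
for c in(t,s):
    h=cv2.cvtColor(c["image"],cv2.COLOR_BGR2HSV);m=cv2.inRange(h,(105,150,60),(125,255,255))
    n,_,st,ce=cv2.connectedComponentsWithStats(m);print([(st[i],ce[i]) for i in range(1,n) if st[i][4]>150])
for n,p,z in[("purple",(247,261),.118),("red",(365,193),.118),("spool",(195,198),.05),("tin",(186,250),.022),("cut",(393,267),.01),("driver",(394,200),.01),("matL",(165,295),0),("matR",(418,298),0),("box",(252,165),.05),("white",(297,150),.05)]:print(n,onz(t,p,z))
E
```

```text
cap (array([0.474 , 0.0523, 0.1146]), np.float64(0.002368313717637446))
led (array([0.6001, 0.0438, 0.0228]), np.float64(0.0026972431519314073))
screwRR (array([0.6131, 0.0351, 0.0171]), np.float64(0.0035840027442380308))
barRearR (array([0.6419, 0.0184, 0.0305]), np.float64(0.007209174112225081))
slotblock R (array([0.6393, 0.0505, 0.0239]), np.float64(0.004611580088230174))
barL [0.5528 0.118  0.03  ]
barR [0.5611 0.0152 0.03  ]
baseRL [0.6381 0.1299 0.008 ]
baseRR [0.6457 0.0085 0.008 ]
knob [0.5576 0.0652 0.056 ]
pull top [0.5277 0.0633 0.044 ]
s1 [0.6066 0.1032 0.02  ]
s2 [0.6112 0.0366 0.02  ]
s3 [0.5708 0.0336 0.02  ]
s4 [0.5659 0.1001 0.02  ]
[(array([ 13,  61,  21,  20, 304], dtype=int32), array([22.7928, 69.602 ])), (array([108, 192,  40,  34, 484], dtype=int32), array([129.8182, 204.1302])), (array([144, 230,  11,  28, 172], dtype=int32), array([149.5581, 244.2965])), (array([292, 241,  22,  22, 392], dtype=int32), array([302.7653, 251.551 ])), (array([102, 268,  41,  14, 453], dtype=int32), array([122.3046, 274.2318]))]
[(array([ 60,   0,  36,   9, 158], dtype=int32), array([75.7215,  3.1709])), (array([  0,  81,  37,  19, 260], dtype=int32), array([15.0615, 89.8   ])), (array([102, 175,  22,  35, 268], dtype=int32), array([111.9701, 191.6007])), (array([237, 208,  27,  24, 453], dtype=int32), array([250.2804, 218.6887]))]
purple [0.4562 0.1639 0.118 ]
red [ 0.5895 -0.0757  0.118 ]
spool [0.5991 0.2845 0.05  ]
tin [0.4875 0.308  0.022 ]
cut [ 0.4429 -0.1525  0.01  ]
driver [ 0.5956 -0.1646  0.01  ]
matL [0.3897 0.3577 0.    ]
matR [ 0.3736 -0.2069  0.    ]
box [0.6723 0.159  0.05  ]
white [0.7057 0.0578 0.05  ]
```

Checks: cap top at z ≈ 0.115 (expected 0.118), knob to pull block 30 mm apart (expected 28), bar width 103 mm. These give a nest origin of about (0.582, 0.066) with yaw 0.072, and a bottle axis at about (0.473, 0.052). I'll turn the tool to the nest's axes (tool x = −nest x, tool y = nest y) and move above the bottle.

Request:
move_arm(targets=[[[0, 0, 0], [0, 0, -0.1], 100], [[0, 0, 0], [0, 0, -0.1], 100], [[0, 0, 0], [0, 0, -0.1], 100], [[0, 0, 0], [0, 0, -0.096], 100], [[-0.8, -1.9, 0], [0, 0, 0], 100], [[-1.5, -3.6, 0], [0, 0, 0], 100], [[-1.5, -3.6, 0], [0, 0, 0], 100], [[-1.5, -3.6, 0], [0, 0, 0], 100], [[-1.5, -3.6, 0], [0, 0, 0], 100], [[-1.5, -3.6, 0], [0, 0, 0], 100], [[-1.5, -3.6, 0], [0, 0, 0], 100], [[-1.5, -3.6, 0], [0, 0, 0], 100], [[-1.5, -3.6, 0], [0, 0, 0], 100], [[-1.5, -3.6, 0], [0, 0, 0], 100], [[-1.5, -3.6, 0], [0, 0, 0], 100], [[-1.5, -3.6, 0], [0, 0, 0], 100], [[-1.5, -3.6, 0], [0, 0, 0], 100], [[-1.5, -3.6, 0], [0, 0, 0], 100], [[-1.5, -3.6, 0], [0, 0, 0], 100], [[0, 0, 0], [0, 0, 0], 100]], grip_force=20)

```text
time: 2.6
ee_pos: [0.4547, 0.0834, 0.2223]
eef_rot: [-0.033, 0.999, -0.0, -0.0]
ft_force: [-0.6, 0.5, -0.6]
width: 0.0874
grip_force: 0.0
```

Request:
move_arm(targets=[[[-0.8, -1.6, 0], [0, 0, -0.006], 100], [[-0.8, -1.6, 0], [0, 0, 0], 100], [[0, 0, 2], [0, 0, 0], 100], [[0, 0, 3], [0, 0, 0], 100], [[0, 0, 3], [0, 0, 0], 100], [[0, 0, 3], [0, 0, 0], 100], [[0, 0, 2.5], [0, 0, 0], 100], [[0, 0, 2], [0, 0, 0], 100], [[0, 0, 1.6], [0, 0, 0], 100], [[0, 0, 0], [0, 0, 0], 100], [[0, 0, 0], [0, 0, 0], 100]])

```text
time: 3.98
ee_pos: [0.4728, 0.0557, 0.0521]
eef_rot: [-0.039, 0.999, 0.0, 0.0]
ft_force: [-0.2, 0.4, -0.4]
width: 0.0868
grip_force: 0.0
```

Run:
```python
from bench import r
import cv2,pickle,numpy as np
c=r.camera("scene");t=r.camera("top")
cv2.imwrite("pics/a1.png",np.hstack([cv2.resize(c["image"][150:290,190:330],(400,400)),cv2.resize(t["image"][165:285,245:365],(400,400))]))
s=r.read_state();print(s["ee_pos"],s["ft_force"])
```

```text
[0.47298213 0.0557098  0.05231493] [-0.8437398   0.07848498  0.20042383]
```

View pics/a1.png

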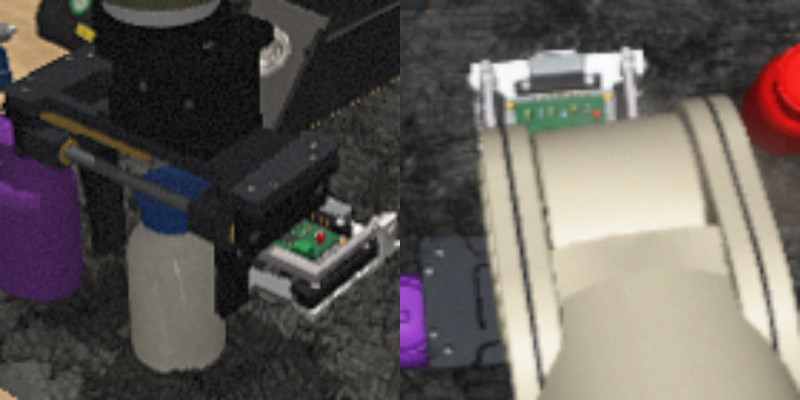

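The fingers straddle the bottle: in the left panel the cap is at (175,195) between them, and the pull block and nest are clear. I'll grip it, lift, carry it to the right and set it down.

Request:
move_arm(targets=[[[0, -0.3, 0], [0, 0, 0], 100], [[0, 0, 0], [0, 0, 0], 50], [[0, 0, 0], [0, 0, 0], 50], [[0, 0, 0], [0, 0, 0], 50], [[0, 0, 0], [0, 0, 0], 50], [[0, 0, 0], [0, 0, 0], 50], [[0, 0, 0], [0, 0, 0], 50], [[0, 0, -1], [0, 0, 0], 50], [[0, 0, -1], [0, 0, 0], 50]], grip_force=20)

```text
time: 5.2
ee_pos: [0.4726, 0.0525, 0.0722]
eef_rot: [-0.039, 0.999, 0.0, -0.0]
ft_force: [-0.2, 0.7, -2.4]
width: 0.057
grip_force: 20.0
```

Request:
move_arm(targets=[[[0.1, -0.6, 0], [0, 0, 0], 50], [[0.2, -1.5, 0], [0, 0, 0], 50], [[0.3, -2, 0], [0, 0, 0], 50], [[0.3, -2, 0], [0, 0, 0], 50], [[0.3, -2, 0], [0, 0, 0], 50], [[0.2, -2, 0], [0, 0, 0], 50], [[0.2, -1.1, 0], [0, 0, 0], 50], [[0, -0.5, 0], [0, 0, 0], 50], [[0, 0, 0.8], [0, 0, 0], 50], [[0, 0, 0.7], [0, 0, 0], 50], [[0, 0, 0.4], [0, 0, 0], 50], [[0, 0, 0], [0, 0, 0], 50], [[0, 0, 0], [0, 0, 0], 50]])

```text
time: 6.82
ee_pos: [0.4658, -0.0653, 0.0526]
eef_rot: [-0.039, 0.999, 0.0, 0.0]
ft_force: [0.3, 0.6, -1.9]
width: 0.0568
grip_force: 20.0
```

Request:
move_arm(targets=[[[0, 0, 0.05], [0, 0, 0], 50], [[0, 0, 0], [0, 0, 0], 70], [[0, 0, 0], [0, 0, 0], 100], [[0, 0, 0], [0, 0, 0], 100], [[0, 0, 0], [0, 0, 0], 100], [[0, 0, -1], [0, 0, 0], 100], [[0, 0, -3], [0, 0, 0], 100], [[0, 0, -4], [0, 0, 0], 100], [[0, 0, -4], [0, 0, 0], 100], [[0, 0, -4], [0, 0, 0], 100], [[0, -4, -1], [0, 0, 0], 100], [[0, -4, 0], [0, 0, 0], 100], [[0, -4, 0], [0, 0, 0], 100], [[0, -4, 0], [0, 0, 0], 100], [[0, -4, 0], [0, 0, 0], 100], [[0, -4, 0], [0, 0, 0], 100], [[0, 0, 0], [0, 0, 0], 100]])

```text
time: 8.95
ee_pos: [0.4831, -0.308, 0.2225]
eef_rot: [-0.036, 0.999, -0.001, -0.0]
ft_force: [0.5, 0.5, -0.6]
width: 0.0867
grip_force: 0.0
```

Run:
```python
from bench import r
import cv2,pickle,numpy as np
d={n:r.camera(n) for n in("scene","top")};pickle.dump(d,open("c1.pkl","wb"))
c,t=d["scene"]["image"],d["top"]["image"]
cv2.imwrite("pics/a2.png",np.hstack([cv2.resize(c[190:265,235:335],(800,600),interpolation=2)]))
t2=cv2.resize(t[60:285,235:385],(400,600),interpolation=2);c2=cv2.resize(c[120:345,200:350],(400,600),interpolation=2)
cv2.imwrite("pics/a3.png",np.hstack([c2,t2]))
```

```text
(no output)
```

View pics/a2.png

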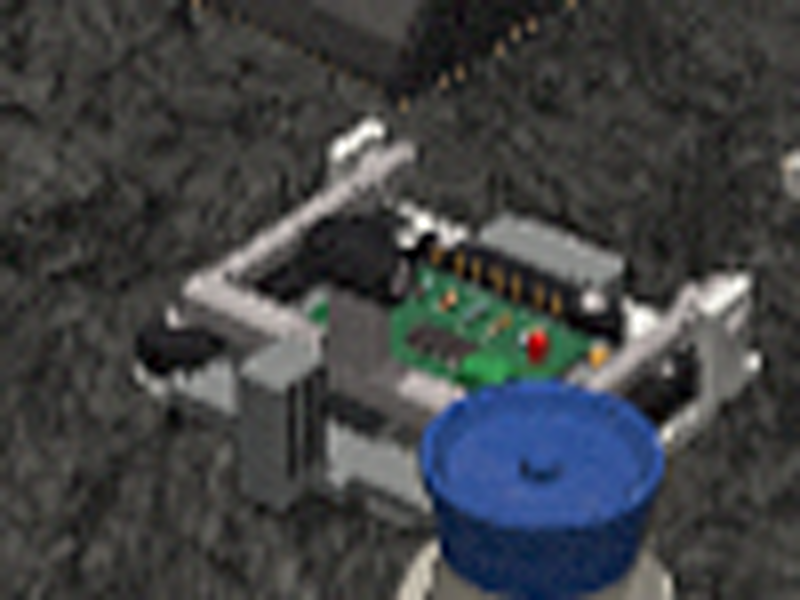

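View pics/a3.png

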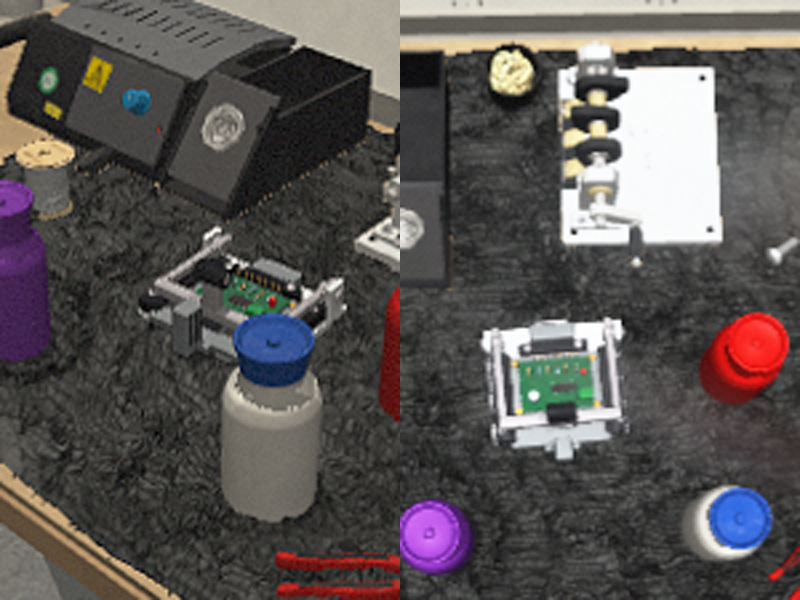

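The bottle now stands at the right (a3 left panel (270,440)), with the knob exposed at a2 (355,258) and the pull block top at a2 (283,365). I'll triangulate the knob, the block and the box corner behind.

Run:
```python
from h import *
import pickle
np.set_printoptions(precision=4,suppress=True)
d=pickle.load(open("c1.pkl","rb"));t,s=d["top"],d["scene"]
A=lambda x,y:(x/8+235-.44,y/8+190-.44)
BT=lambda x,y:((x-400)*.375+235-.3,y*.375+60-.3)
BS=lambda x,y:(x*.375+200-.3,y*.375+120-.3)
for n,a,b in[("knob",T(303,250),A(355,258)),("pulltop",T(308,322),A(283,365)),("boxfoot",BT(447,287),BS(225,213)),("boxpaneltop",BT(449,182),BS(278,97)),("boxrear",BT(447,55),BS(370,72)),("bottlecap",BT(740,517),BS(276,345)),("LED",T(344,171),A(538,345))]:print(n,tri(t,a,s,b))
for p in[(637,260),(617,215),(563,240)]:print(onz(t,BT(*p),.05))
E=np.array([.582,.066]);c,n=np.cos(.072),np.sin(.072)
for p in [(.529,.0625),(.474,-.065)]:
  q=np.array(p)-E;print("nest",q@[c,n],q@[-n,c])
```

```text
knob (array([0.5582, 0.0643, 0.058 ]), np.float64(0.0026863650584717166))
pulltop (array([0.5296, 0.0616, 0.0441]), np.float64(0.005109532799897278))
boxfoot (array([0.6794, 0.1599, 0.0124]), np.float64(0.00392599381861787))
boxpaneltop (array([0.7394, 0.154 , 0.0976]), np.float64(0.00314274012671251))
boxrear (array([0.8632, 0.1552, 0.0771]), np.float64(0.0022965165058145957))
bottlecap (array([ 0.4684, -0.0659,  0.1123]), np.float64(0.002764554008866758))
LED (array([0.6004, 0.0437, 0.0221]), np.float64(0.003034021061206639))
[ 0.6879 -0.0014  0.05  ]
[0.7279 0.0142 0.05  ]
[0.7064 0.0604 0.05  ]
nest -0.05311446566460595 0.0003217719120562979
nest -0.11714403777548119 -0.12289131138390799
```

Everything agrees: knob z 0.058 (expected 0.056), block top 0.044 (expected 0.044), and the box behind is under 0.10 m high. Next, over the knob.

Request:
move_arm(targets=[[[-0.5, 2, 0], [0, 0, 0], 100], [[-1.2, 4.3, 0], [0, 0, 0], 80], [[-1.2, 4.3, 0], [0, 0, 0], 60], [[-1.2, 4.3, 0], [0, 0, 0], 60], [[-1.2, 4.3, 0], [0, 0, 0], 60], [[-1.2, 4.3, 0], [0, 0, 0], 60], [[-1.2, 4.3, 0], [0, 0, 0], 60], [[-1.2, 4.3, 0], [0, 0, 0], 60], [[-0.8, 3, 0], [0, 0, 0], 60], [[-0.4, 1.5, 0], [0, 0, 0], 60], [[0, 0, 2], [0, 0, 0], 60], [[0, 0, 3], [0, 0, 0], 60], [[0, 0, 3], [0, 0, 0], 60], [[0, 0, 2], [0, 0, 0], 60], [[0, 0, 1], [0, 0, 0], 60], [[0, 0, 0], [0, 0, 0], 60], [[0, 0, 0], [0, 0, 0], 60]], grip_force=15)

```text
time: 11.18
ee_pos: [0.5572, 0.068, 0.113]
eef_rot: [-0.039, 0.999, 0.0, 0.001]
ft_force: [0.5, -0.3, -0.1]
width: 0.0524
grip_force: 0.0
```

Request:
move_arm(targets=[[[0, -0.35, 1.5], [0, 0, 0], 60], [[0, 0, 2], [0, 0, 0], 60], [[0, 0, 1.7], [0, 0, 0], 60], [[0, 0, 1.3], [0, 0, 0], 60], [[0, 0, 0.9], [0, 0, 0], 60], [[0, 0, 0], [0, 0, 0], 60], [[0, 0, 0], [0, 0, 0], 20], [[0, 0, 0], [0, 0, 0], 20], [[0, 0, 0], [0, 0, 0], 20], [[0, 0, 0], [0, 0, 0], 20], [[0, 0, 0], [0, 0, 0], 20], [[0, 0, 0], [0, 0, 0], 20], [[0, 0, 0], [0, 0, 0], 20]])

```text
time: 12.8
ee_pos: [0.5572, 0.0637, 0.0382]
eef_rot: [-0.038, 0.999, -0.0, 0.0]
ft_force: [-0.0, -5.8, 3.0]
width: 0.0238
grip_force: 15.0
```

The knob is pinched (width 23.8 mm, expected 24). Now I'll swing along the 76.6 mm arc, first half.

Request:
move_arm(targets=[[[-0.34, -0.05, -0.69], [0, 0, 0], 20], [[-0.41, -0.05, -0.64], [0, 0, 0], 20], [[-0.48, 0, -0.6], [0, 0, 0], 20], [[-0.53, 0, -0.55], [0, 0, 0], 20], [[-0.58, 0, -0.5], [0, 0, 0], 20], [[-0.63, 0, -0.43], [0, 0, 0], 20], [[-0.67, 0, -0.37], [0, 0, 0], 20], [[-0.71, 0, -0.31], [0, 0, 0], 20], [[0, 0, 0], [0, 0, 0], 20]])

```text
time: 13.92
ee_pos: [0.6014, 0.067, 0.0794]
eef_rot: [-0.039, 0.999, 0.0, 0.001]
ft_force: [-2.7, -1.6, 3.2]
width: 0.0237
grip_force: 15.0
```

Request:
move_arm(targets=[[[-0.73, 0, -0.22], [0, 0, 0], 20], [[-0.75, 0, -0.16], [0, 0, 0], 20], [[-0.76, 0, -0.08], [0, 0, 0], 20], [[-0.76, 0, 0], [0, 0, 0], 20], [[-0.76, 0, 0.07], [0, 0, 0], 20], [[-0.76, 0, 0.15], [0, 0, 0], 20], [[-0.73, 0, 0.22], [0, 0, 0], 20], [[-0.7, 0, 0.3], [0, 0, 0], 20], [[-0.34, 0, 0.17], [0, 0, 0], 20], [[0, 0, 0], [0, 0, 0], 20]])

```text
time: 15.18
ee_pos: [0.6637, 0.0716, 0.0744]
eef_rot: [-0.039, 0.999, -0.0, 0.0]
ft_force: [1.7, -3.3, 4.2]
width: 0.0238
grip_force: 15.0
```

Request:
move_arm(targets=[[[0, 0, 0], [0, 0, 0], 45], [[0, 0, 0], [0, 0, 0], 60], [[0, 0, 0], [0, 0, 0], 60], [[0, 0, 0], [0, 0, 0], 60], [[0, 0, -1], [0, 0, 0], 60], [[0, 0, -3], [0, 0, 0], 60], [[0, 0, -4], [0, 0, 0], 60], [[0, 0, -4], [0, 0, 0], 60], [[2, 0, -2], [0, 0, 0], 60], [[4, 0, 0], [0, 0, 0], 60], [[4, 0, 0], [0, 0, 0], 60], [[4, 0, 0], [0, 0, 0], 60], [[4, 0, 0], [0, 0, 0], 60], [[2, 0, 0], [0, 0, 0], 60], [[0, 0, 0], [0, 0, 0], 60]])

```text
time: 17.05
ee_pos: [0.4633, 0.0563, 0.2154]
eef_rot: [-0.039, 0.999, 0.001, 0.001]
ft_force: [-0.4, -0.2, 0.2]
width: 0.0523
grip_force: 0.0
```

Run:
```python
from bench import r
import cv2,pickle,numpy as np
d={n:r.camera(n) for n in("scene","top")};pickle.dump(d,open("c2.pkl","wb"))
c,t=d["scene"]["image"],d["top"]["image"]
cv2.imwrite("pics/a4.png",np.hstack([cv2.resize(c[130:280,200:350],(400,400),interpolation=2),cv2.resize(t[130:280,220:370],(400,400),interpolation=2)]))
s=r.read_state();print(s["joint_positions"],s["ft_force"],s["ee_pos"])
```

```text
[-0.70163177 -0.03767548  0.47757291  1.89209885  0.01758117  1.28154241
  1.41853201] [ 0.42998647 -0.51460388 -0.62527567] [0.46448434 0.05634569 0.21510794]
```

View pics/a4.png

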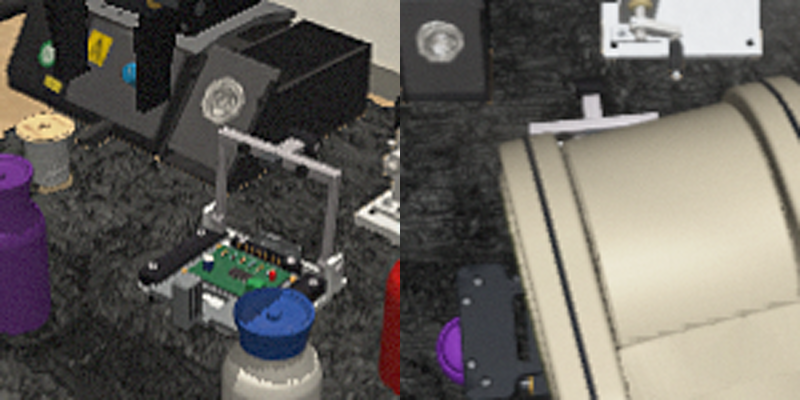

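The bar rests open: frame upright and leaning back at a4 (280,150), carrier still seated. The purple bottle stands too near for the 190 mm body to sweep across y. So I'll pinch the block along x with the tool turned 90°, tips kept above the plate.

Request:
move_arm(targets=[[[0, 0, 0], [0, 0, -0.157], 60], [[0, 0, 0], [0, 0, -0.157], 33], [[0, 0, 0], [0, 0, -0.157], 33], [[0, 0, 0], [0, 0, -0.157], 33], [[0, 0, 0], [0, 0, -0.157], 33], [[0, 0, 0], [0, 0, -0.157], 33], [[0, 0, 0], [0, 0, -0.157], 33], [[0, 0, 0], [0, 0, -0.157], 33], [[0, 0, 0], [0, 0, -0.157], 33], [[0, 0, 0], [0, 0, -0.157], 33], [[-0.1, -1.5, 0], [0, 0, 0], 33], [[0, -2.5, 0], [0, 0, 0], 33], [[0, -2, 2], [0, 0, 0], 33], [[0, -0.5, 3], [0, 0, 0], 33], [[0, 0, 3], [0, 0, 0], 33], [[0, 0, 2], [0, 0, 0], 33], [[0, 0, 1], [0, 0, 0], 33], [[0, 0, 0], [0, 0, 0], 33], [[0, 0, 0], [0, 0, 0], 33]])

```text
time: 19.52
ee_pos: [0.4819, 0.0396, 0.1439]
eef_rot: [-0.627, 0.778, -0.029, 0.03]
ft_force: [0.2, 0.6, 0.4]
width: 0.0284
grip_force: 0.0
```

Run:
```python
from bench import r
s=r.read_state();print(s["joint_positions"],s["ft_force"],s["ee_pos"],s["eef_rot"],s["width"])
from scipy.spatial.transform import Rotation as R
print(R.from_quat(s["eef_rot"]).as_matrix().round(3))
```

```text
[-1.57419173 -0.15788512  1.33862927  2.04011975  0.20611373  1.06618675
  2.60270377] [0.18209825 0.61651666 0.4446593 ] [0.48194748 0.03962601 0.14394108] [-0.62729088  0.77764798 -0.02920552  0.03027879] 0.028394992098727475
[[-0.211 -0.974  0.084]
 [-0.977  0.211 -0.007]
 [-0.01  -0.083 -0.996]]
```

The wrist turned towards its limit (joint 7 runs the other way). I'll go back and take the equivalent half-turn the other way round, correcting the tilt.

Request:
move_arm(targets=[[[0, 0, -1], [0, 0, 0.15], 33], [[0, 0, -2], [0, 0, 0.15], 33], [[0, 0, -2], [0, 0, 0.15], 33], [[0, 0, -2], [0, 0, 0.15], 33], [[0, 0, 0], [0, 0, 0.15], 33], [[0, 0, 0], [0, 0, 0.15], 33], [[0, 0, 0], [0, 0, 0], 33]])

```text
time: 20.4
ee_pos: [0.4758, 0.04, 0.2134]
eef_rot: [-0.227, 0.973, -0.013, 0.04]
ft_force: [0.2, 0.0, 0.2]
width: 0.0288
grip_force: 0.0
```

```bash
cat > st.py <<'E'
from bench import r
import numpy as np
from scipy.spatial.transform import Rotation as R
np.set_printoptions(precision=4,suppress=True)
s=r.read_state();M=R.from_quat(s["eef_rot"]).as_matrix()
print(s["joint_positions"],s["ee_pos"],s["time"]);print(M)
v=M.T@[0,0,-1];print("tilt fix rotvec",np.cross([0,0,1],v))
print("yaw of y deg",np.degrees(np.arctan2(M[1,1],M[0,1])))
print("block in tool cm",M.T@(np.array([.5293,.0620,.020])-s["ee_pos"])*100)
E
python3 st.py
```

```text
[-1.2571 -0.197   0.9762  1.9548  0.2056  1.2257  1.6827] [0.4758 0.04   0.2134] 20.4
[[-0.8938 -0.4406  0.0833]
 [-0.4427  0.8967 -0.0074]
 [-0.0714 -0.0435 -0.9965]]
tilt fix rotvec [-0.0435  0.0714  0.    ]
yaw of y deg 116.16708079283063
block in tool cm [-4.3745  0.4557 19.7056]
```

Request:
move_arm(targets=[[[0, 0, 0], [-0.0435, 0.0714, 0], 33], [[0, 0, 0], [0, 0, 0.15], 33], [[0, 0, 0], [0, 0, 0.15], 33], [[0, 0, 0], [0, 0, 0.15], 33], [[0, 0, 0], [0, 0, 0.15], 33], [[0, 0, 0], [0, 0, 0.15], 33], [[0, 0, 0], [0, 0, 0.15], 33], [[0, 0, 0], [0, 0, 0.15], 33], [[0, 0, 0], [0, 0, 0.15], 33], [[0, 0, 0], [0, 0, 0.15], 33], [[0, 0, 0], [0, 0, 0.15], 33], [[0, 0, 0], [0, 0, 0.15], 33], [[0, 0, 0], [0, 0, 0.15], 33], [[0, 0, 0], [0, 0, 0.157], 33], [[0, 0, 0], [0, 0, 0], 33], [[0, 0, 0], [0, 0, 0], 33]])

```text
time: 22.4
ee_pos: [0.4755, 0.0402, 0.213]
eef_rot: [0.679, 0.734, -0.0, -0.0]
ft_force: [-0.1, 0.2, -0.3]
width: 0.0288
grip_force: 0.0
```

```bash
python3 st.py
```

```text
[-1.169  -0.0515  0.9823  1.89    0.0446  1.2809 -0.1234] [0.4755 0.0402 0.213 ] 22.4
[[-0.0767  0.9971 -0.0004]
 [ 0.9971  0.0767  0.0001]
 [ 0.0001 -0.0004 -1.    ]]
tilt fix rotvec [-0.0004 -0.0001  0.    ]
yaw of y deg 4.397946758474081
block in tool cm [ 1.7612  5.5445 19.3021]
```

Request:
move_arm(targets=[[[0.8, 2.5, 1], [0, 0, 0], 33], [[0.96, 3.04, 3], [0, 0, 0], 33], [[0, 0, 4], [0, 0, 0], 33], [[0, 0, 3.5], [0, 0, 0], 33], [[0, 0, 2], [0, 0, 0], 33], [[0, 0, 1], [0, 0, 0], 33], [[0, 0, 0], [0, 0, 0], 33], [[0, 0, 0], [0, 0, 0], 33]])

```text
time: 23.4
ee_pos: [0.53, 0.0618, 0.0689]
eef_rot: [0.681, 0.732, 0.001, 0.0]
ft_force: [-0.4, -0.6, -0.3]
width: 0.0286
grip_force: 0.0
```

```bash
python3 st.py
python3 - <<'E'
from bench import r
import cv2
cv2.imwrite("pics/a5.png",cv2.resize(r.camera("scene")["image"][175:265,225:345],(800,600),interpolation=2))
E
```

```text
[-0.9937  0.4025  0.9481  1.9152 -0.3845  1.0164  0.196 ] [0.53   0.0618 0.0689] 23.4
[[-0.072   0.9974  0.0009]
 [ 0.9974  0.072   0.0008]
 [ 0.0008  0.0009 -1.    ]]
tilt fix rotvec [ 0.0009 -0.0008  0.    ]
yaw of y deg 4.127130389383374
block in tool cm [ 0.0178 -0.0711  4.8923]
```

View pics/a5.png

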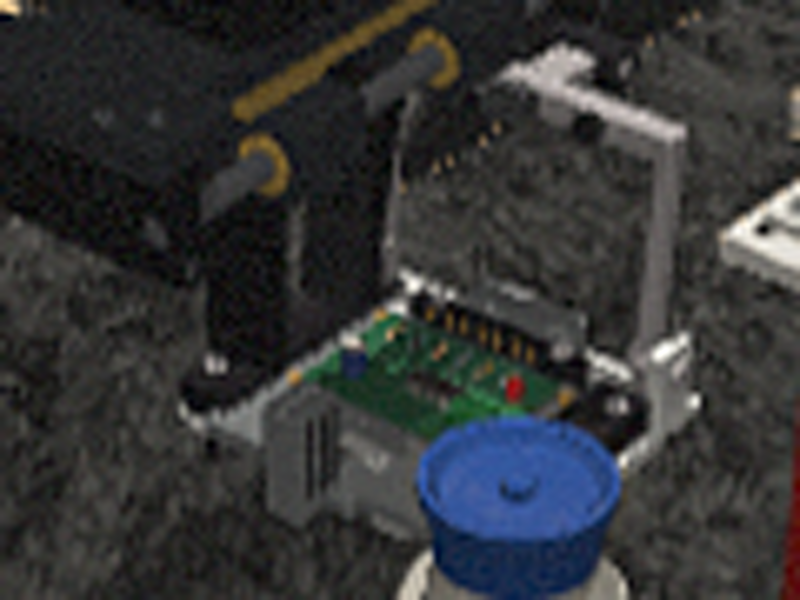

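The fingers hang over the block: finger bottoms at (245,365) and (345,300), block top at about (310,405). The open bar at (680,130) is clear behind. I'll descend slowly.

Request:
move_arm(targets=[[[0, 0, 1.5], [0, 0, 0], 33], [[0, 0, 1.2], [0, 0, 0], 33], [[0, 0, 0.8], [0, 0, 0], 33], [[0, 0, 0.6], [0, 0, 0], 33], [[0, 0, 0.4], [0, 0, 0], 33], [[0, 0, 0.3], [0, 0, 0], 33], [[0, 0, 0], [0, 0, 0], 33], [[0, 0, 0], [0, 0, 0], 33]])

```text
time: 24.45
ee_pos: [0.5294, 0.0617, 0.02]
eef_rot: [0.681, 0.732, -0.0, -0.0]
ft_force: [-0.2, 1.0, 0.3]
width: 0.029
grip_force: 0.0
```

Request:
move_arm(targets=[[[0, 0, 0], [0, 0, 0], 12], [[0, 0, 0], [0, 0, 0], 12], [[0, 0, 0], [0, 0, 0], 12], [[0, 0, 0], [0, 0, 0], 12], [[0, 0, 0], [0, 0, 0], 12], [[0, 0, 0], [0, 0, 0], 12]], grip_force=30)

```text
time: 25.2
ee_pos: [0.5294, 0.0618, 0.02]
eef_rot: [0.681, 0.732, -0.0, -0.0]
ft_force: [0.0, 0.6, 2.2]
width: 0.0179
grip_force: 30.0
```

The block is gripped (17.9 mm, expected 18). I'll pull gently first and watch the force.

Request:
move_arm(targets=[[[0, -0.3, 0], [0, 0, 0], 12], [[0, -0.6, 0], [0, 0, 0], 12], [[0, -0.6, 0], [0, 0, 0], 12], [[0, -0.5, 0], [0, 0, 0], 12], [[0, 0, 0], [0, 0, 0], 12]])

```text
time: 25.82
ee_pos: [0.5084, 0.0602, 0.0199]
eef_rot: [0.681, 0.732, -0.001, -0.001]
ft_force: [-3.0, -0.2, 7.9]
width: 0.0176
grip_force: 30.0
```

Request:
move_arm(targets=[[[0, -0.6, 0], [0, 0, 0], 12], [[0, -0.8, 0], [0, 0, 0], 12], [[0, -0.8, 0], [0, 0, 0], 12], [[0, -0.8, 0], [0, 0, 0], 12], [[0, -0.8, 0], [0, 0, 0], 12], [[0, -0.8, 0], [0, 0, 0], 12], [[0, -0.8, 0], [0, 0, 0], 12], [[0, -0.8, 0], [0, 0, 0], 12], [[0, -0.8, 0], [0, 0, 0], 12], [[0, -0.8, 0], [0, 0, 0], 12], [[0, -0.7, 0], [0, 0, 0], 12], [[0, 0, 0], [0, 0, 0], 12], [[0, 0, 0], [0, 0, 0], 12]])

```text
time: 27.45
ee_pos: [0.4248, 0.0543, 0.02]
eef_rot: [0.681, 0.732, 0.0, -0.0]
ft_force: [-0.8, -0.4, -2.2]
width: 0.0179
grip_force: 30.0
```

Request:
move_arm(targets=[[[0, 0, 0.3], [0, 0, 0], 12], [[0, 0, 0.3], [0, 0, 0], 12], [[0, 0, 0.15], [0, 0, 0], 12], [[0, 0, 0], [0, 0, 0], 12], [[0, 0, 0], [0, 0, 0], 12]])

```text
time: 28.08
ee_pos: [0.4245, 0.0541, 0.0124]
eef_rot: [0.681, 0.732, -0.0, -0.0]
ft_force: [-0.1, -0.7, -1.2]
width: 0.0176
grip_force: 30.0
```

Nearly down (part of the weight is carried). I'll lower a little more, release and withdraw.

Request:
move_arm(targets=[[[0, 0, 0.06], [0, 0, 0], 12], [[0, 0, 0], [0, 0, 0], 12], [[0, 0, 0], [0, 0, 0], 22], [[0, 0, 0], [0, 0, 0], 33], [[0, 0, 0], [0, 0, 0], 33], [[0, 0, -0.8], [0, 0, 0], 33], [[0, 0, -2], [0, 0, 0], 33], [[0, 0, -4], [0, 0, 0], 33], [[0, 0, -4], [0, 0, 0], 33], [[0, 0, -4], [0, 0, 0], 33], [[0, 0, -3], [0, 0, 0], 33], [[-3, 0, 0], [0, 0, 0], 33], [[-4, 0, 0], [0, 0, 0], 33], [[-4, 0, 0], [0, 0, 0], 33], [[-4, 0, 0], [0, 0, 0], 33], [[-4, 0, 0], [0, 0, 0], 33], [[-4, 0, 0], [0, 0, 0], 33], [[-4, 0, 0], [0, 0, 0], 33], [[-3, 0, 0], [0, 0, 0], 33], [[0, 0, 0], [0, 0, 0], 33]])

```text
time: 30.58
ee_pos: [0.4278, -0.2372, 0.1992]
eef_rot: [0.682, 0.731, 0.002, 0.009]
ft_force: [-0.6, 0.6, 0.1]
width: 0.0286
grip_force: 0.0
```

Run:
```python
from bench import r
import cv2,pickle,numpy as np
d={n:r.camera(n) for n in("scene","top")};pickle.dump(d,open("c3.pkl","wb"))
c,t=d["scene"]["image"],d["top"]["image"]
cv2.imwrite("pics/a6.png",np.hstack([cv2.resize(c[130:310,180:360],(400,400),interpolation=2),cv2.resize(t[130:310,220:400],(400,400),interpolation=2)]))
```

```text
(no output)
```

View pics/a6.png

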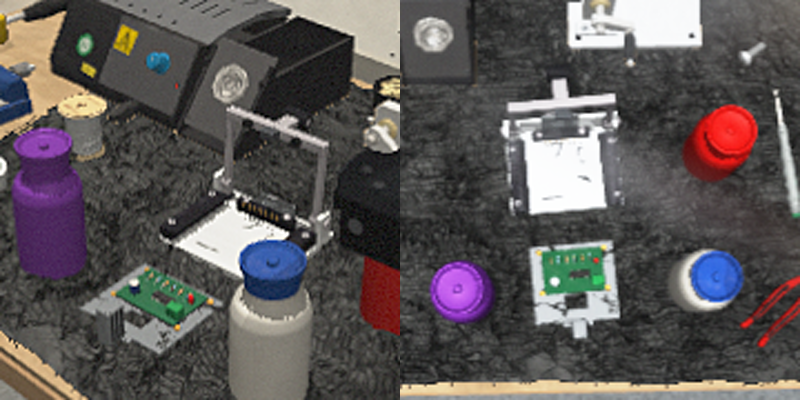

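The picture shows the carrier lying board-up in front of the empty nest (right panel (575,285)), clear of it. The bar is open, the white bottle upright at (715,278), and the cutters and driver untouched. One last height check, then I'll hand in.

Run:
```python
from h import *
import pickle
d=pickle.load(open("c3.pkl","rb"));k=180/400
S_=lambda x,y:(x*k+180-.3,y*k+130-.3);T_=lambda x,y:((x-400)*k+220-.3,y*k+130-.3)
print("LED",tri(d["top"],T_(597,261),d["scene"],S_(192,297)))
print("white",tri(d["top"],T_(554,282),d["scene"],S_(134,285)))
print("block",tri(d["top"],T_(580,327),d["scene"],S_(108,312)))
print(d["top"]["image"].shape)
from bench import r
print(r.close_job())
```

```text
LED (array([0.49159756, 0.03461813, 0.01633198]), np.float64(0.0044068168431017195))
white (array([0.47099675, 0.0785705 , 0.01657851]), np.float64(0.003570683649676329))
block (array([0.42456945, 0.0553072 , 0.02988959]), np.float64(9.69243538750425e-05))
(420, 560, 3)
the job is handed in; nothing more can be done
None
```

I handed the job in with the bottle upright off to the right, the bar resting open and the carrier flat on the mat, board up, in front of the nest; one wrist turn ran joint 7 to 2.603 rad against its 2.6 limit (reversed at once), and the hand-in returned no verdict.

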